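# Open the pass-through hatch in the bottle shop's counter guard

### The job

Open the pass-through hatch in the low mesh guard on the shop counter: lift its sliding pane over the stop bump on the sill, slide it all the way to the end stop and let go with the pane standing down on the sill again. Do not knock over the three bottles beside it.

Things in the scene. Friction and masses are not known exactly. Their poses are not given: they have to be found in the camera images.
- hatch: White mesh guard fixed to the counter, 520 mm long (y), up to 122 mm high; its middle 320 mm is the hatch: sill 90 mm deep (x), 12 thick, a jamb at each end. Fixed mesh, 33 mm beyond the pane's plane on the +x side, fills its +y half and the wings. Origin: under the sill's middle, on the counter. The pane opens along its +y; x points away from the robot (yaw within 0.4 rad).
- hatch_bump (a point): Top centre of the stop bump: a dark steel block across the sill, 12 mm long (along the hatch's y), 54 mm wide, 12 mm high above the sill. It stands square in the way of the pane's leading foot: sideways force alone does not get past it.
- pane_mid (a point): Centre of the sliding pane, 81 mm above the counter when down: an aluminium frame with mesh, 140 mm long (hatch's y), 12 thick, 110 high. It stands on two feet 16 mm long and 14 high, centred 55 mm before and behind its middle. It weighs 0.4 to 0.8 kg and cannot tilt or turn, only slide and lift.
- pane_grip (a point): Centre of the grip bar on top of the pane: a plain wooden bar 90 mm long (along the hatch's y), 14 mm thick (x), 36 mm high (18 mm above and below this point), with free room on both sides. This point is 154 mm above the counter when the pane is down.
- pane_slide (a joint): Travel of the pane along the hatch's +y in m: 0 fully shut, 0.110 fully open against the end stop (a 30 mm high dark block at the +y end). Starts between 0 and 0.006. The leading foot meets the bump at 0.008 and is past it from 0.036 on; beyond that the pane may be lowered and slides freely. Light friction, about 1 N.
- pane_lift (a joint): Height of the pane above its resting place on the sill in m: 0 down on the sill, at most 0.035. It must be raised more than 0.012 to clear the bump; its own weight brings it down.
- bottle_a: Brown glass bottle standing on the robot's side of the guard's +y wing, 62 mm diameter, 190 mm high, loose. Origin: centre of its underside.
- bottle_b: Brown glass bottle standing on the robot's side of the hatch, 60 mm diameter, 150 mm high, loose. Origin: centre of its underside.
- bottle_c: Wide green glass jar standing on the robot's side of the guard's -y wing, 68 mm diameter, 170 mm high, loose. Origin: centre of its underside.
There are look-alikes about, which are no part of the job. What is shaped like the bottle_a but blue is not meant.

How it is judged:
On the way:
1. the pane's leading foot is past the bump (value of joint pane_slide above 0.037 m), for 0.1 s.
At the end, for the whole second after the job is handed in: The pane is open to within 8 mm of the end stop, at rest, down on the sill (within 3 mm), let go, and all three bottles stand upright (value of joint pane_slide above 0.102 m and value of joint pane_lift below 0.003 m and velocity of joint pane_slide below 0.01 m/s and angle between each of bottle_a, bottle_b, bottle_c's own z axis and vertical below 0.3 rad); the robot touches nothing.
It fails at once if a bottle is knocked over (angle between any of bottle_a, bottle_b, bottle_c's own z axis and vertical above 0.6 rad).
It also fails if it takes over 40 s, if anything falls off the work surface, if the arm or the gripper's body presses on something with over 40 N, if the wrist force passes 120 N, or if a joint passes its speed limit or range.

### The arm

A 7-joint arm with a two-finger parallel gripper is mounted at the origin on the work surface. World frame = base frame: x ahead of the robot, y to its left, z up, the work surface at z = 0. Lengths are in m, angles in rad, forces in N, time in s.
With the tool pointing down it reaches from about 0.35 to 0.9 m from the base axis. Payload 7.2 kg.
Tool frame: the origin (TCP) lies between the finger pads; the fingertips stand 8 mm ahead of it and the grasp point (between the pads) lies 11 mm behind it; z points along the fingers, y is the line along which they close (so a half turn about z gives the same grasp; the last joint's range is limited). The gripper opens to 85 mm and grips with 20 to 120 N. Pads are 22 mm wide; open, the fingers measure 114 mm over their backs; the gripper's body (76 mm by 85 mm) begins 54 mm behind the grasp point. The pads swing forward as they close: fully open they stand 13 mm farther back than shut.
Start: joints at [1.261, 0.411, -0.013, 1.596, 0.006, 1.134, -0.082], TCP at [0.15, -0.607, 0.239] pointing down, gripper open.
Joint ranges: [-2.95, 2.95], [-0.29, 1.99], [-1.47, 1.44], [0.14, 2.54], [-1.03, 4.17], [0.13, 1.85], [-2.86, 2.86]. Speed limits (rad/s): [2.39, 2.39, 3.01, 3.01, 3.14, 3.14, 3.14].

### API

Orientations are given as a unit quaternion [x, y, z, w].
In Python, from workcell import manip gives the robot as it stands.
- The arm moves only by the tool step_arm, never from a script. Its argument "moves" is a list of rows, each a list of 3 entries, a list of its own where there are three numbers: the opening, from 0 (shut) to 1 (fully open), then the shift along the world's x, y, z in units of 40 mm (1.0 is 40 mm), then the turn about the world's z in units of 6 degrees (1.0 is 6 degrees). A call has 1 to 20 rows; each row is the pose to reach, as a shift and turn from the pose commanded when the call began; what a row does not reach only later rows make up. A row lasts 1/12 s, in which the tool goes at most 41.7 mm and 7.16 degrees, less where a joint would pass 70% of its speed; a pose out of reach is approached as far as the arm can. A call with a gripper value outside its range is refused whole. The fingers move at their own pace and stop on an object; the grip force is fixed at half the most. Time passes only in rows, so rows that repeat a pose let the fingers close. It gives the time, the measured TCP pose, the force, the opening and the grip force at its end, in the units of the state.
- manip.state(): the state, without advancing time (a new reading comes with each control period).
- manip.snapshot(name): name is "scene" or "side" or "wrist"; returns (picture, depth): 480x640x3 uint8, red, green, blue; 480x640 float32, m along the optical axis (not along the pixel's ray), 0 where there is no reading.
- manip.camera_info(name): a dict with "mtx" (3x3 intrinsics, pixels), "dist_coeffs" ([k1, k2, p1, p2, k3] as OpenCV has them; the pictures are not rectified), "origin" and "attitude" of the camera in the world. Camera axes: x right, y down, z forward; pixel columns grow to the right and rows downward; lengths in m; the calibration is good to about 2 mm. A picture is of the moment at which its call begins: read the wrist's pose just before it. camera_info takes no time and is no camera call; for the wrist camera it gives the pose at the moment of the call.
- manip.finish_job(): hands the job in; it is judged then, once.
Trained networks look in the newest picture that a camera, given by its name, has taken for a name from the list of things; names that differ only in an ending like _2 or _b are one class to them, and where a whole thing is asked for, a point or a joint stands for the part that bears it (a point fixed in the world has none). Each returns a list of dicts, best first, with "score" (0 to 1); they miss things now and then, are a little off and sometimes report something else, mostly with a low value. They report only what shows in the picture. A call takes as long as a camera call. They do not tell look-alikes from the thing itself.
- manip.recognise(camera, label): "xy" ([column, row] in pixels, amid what is visible of it).
The state is a dict: "time": time; "qpos": joint angles; "dq": joint speeds; "joint_torque": joint torques, N m; "eef_pos": TCP position; "ee_rot": TCP orientation; "force": force on the tool from outside, world axes, zero at the start; "ft_torque": the same for the moment, N m; "grip_width": finger opening in m; "grasp_force": force on a finger pad.
Only numpy, scipy, OpenCV 4.12 (cv2) and the standard library are available. Lean on these libraries where they do the work, as an engineer would, in place of code of your own. Each camera call takes 0.05 s, during which the arm holds its last target. There are 200 camera calls.

## Working session

There is one attempt and no reset: what is moved stays moved. The work goes in short steps, Python scripts to look and compute and a tool call to move; the robot and the scene stay as the last step left them, time stands still between calls to the robot, and variables do not carry over. Pictures are saved under pics/ and viewed, at most 10 in all, crops included, and the job is handed in when it is done.

Besides the shell and the picture viewer there is one more tool, called after "Request:" by a JSON object that holds its "method" and its "body", one argument or row to a line. step_arm: Moves the arm, as the interface text tells. Its arguments: {"type":"object","properties":{"moves":{"type":"array","items":{"type":"array"}}},"required":["moves"]}

```bash
mkdir -p pics
cat > h.py <<'E'
from workcell import manip
import numpy as np, cv2
from scipy.spatial.transform import Rotation as R
def cam(n):
    c=manip.camera_info(n); a=np.array(c["attitude"],float)
    M=a if a.shape==(3,3) else R.from_quat(a).as_matrix()
    return np.array(c["mtx"],float),np.array(c["dist_coeffs"],float),np.array(c["origin"],float),M
def ray(n,px):
    K,d,o,M=cam(n); p=cv2.undistortPoints(np.array(px,float).reshape(-1,1,2),K,d).reshape(-1,2)
    return o,np.c_[p,np.ones(len(p))]@M.T
def at_z(n,px,z):
    o,r=ray(n,px); return o+r*((z-o[2])/r[:,2])[:,None]
def at_d(n,px,dep):
    o,r=ray(n,px); return o+r*np.array(dep).reshape(-1,1)
def snap(n,f):
    p,d=manip.snapshot(n); cv2.imwrite("pics/"+f,p[:,:,::-1]); np.save("pics/"+f+".npy",d); return p,d
E
python3 - <<'E'
from h import *
for n in ("scene","side"):
    p,d=snap(n,n+"0.png"); print(n,cam(n)[2])
    for l in ("pane_grip","hatch_bump","pane_mid","hatch","bottle_a"):
        for r in manip.recognise(n,l)[:5]:
            u,v=map(int,r["xy"]); dd=float(d[v,u]); print(l,r["xy"],round(r["score"],2),dd,at_d(n,[r["xy"]],[dd]).round(3)[0])
print(manip.state()["time"],manip.state()["force"])
E
```

```text
scene [ 0.9299539  -0.21574726  0.72576797]
pane_grip [241.8, 272.1] 0.73 0.727256715297699 [ 0.504 -0.137  0.125]
hatch_bump [261.5, 297.1] 0.68 0.7957463264465332 [ 0.512 -0.115  0.04 ]
pane_mid [239.6, 275.0] 0.63 0.8667909502983093 [ 0.424 -0.128  0.006]
hatch [259.5, 295.1] 0.96 0.7990259528160095 [ 0.506 -0.117  0.039]
bottle_a [161.3, 255.1] 0.87 0.7294150590896606 [ 0.419 -0.245  0.142]
bottle_a [289.0, 218.5] 0.82 0.834686815738678 [ 0.413 -0.007  0.1  ]
bottle_a [389.1, 233.5] 0.65 0.7709407806396484 [0.555 0.123 0.13 ]
bottle_a [354.2, 187.1] 0.6 0.8772372603416443 [0.406 0.143 0.107]
side [0.33428154 0.64459506 0.75445394]
pane_grip [335.1, 193.1] 0.68 1.180415153503418 [ 0.513 -0.257  0.002]
hatch_bump [314.8, 229.9] 0.78 1.0192279815673828 [ 0.517 -0.067  0.048]
pane_mid [325.3, 193.6] 0.62 0.986359715461731 [ 0.504 -0.102  0.125]
pane_mid [312.6, 233.1] 0.43 1.0332090854644775 [ 0.523 -0.071  0.033]
hatch [312.4, 231.4] 0.66 1.0320889949798584 [ 0.523 -0.073  0.036]
bottle_a [357.8, 316.2] 0.97 0.7730100154876709 [0.376 0.185 0.118]
bottle_a [386.8, 175.5] 0.94 1.0544979572296143 [ 0.388 -0.218  0.113]
bottle_a [274.3, 288.4] 0.83 0.8096818327903748 [0.528 0.167 0.12 ]
bottle_a [367.9, 253.5] 0.81 0.893679141998291 [0.387 0.026 0.104]
0.6 [ 0.30168349 -0.09214978  0.25361916]
```

View pics/scene0.png

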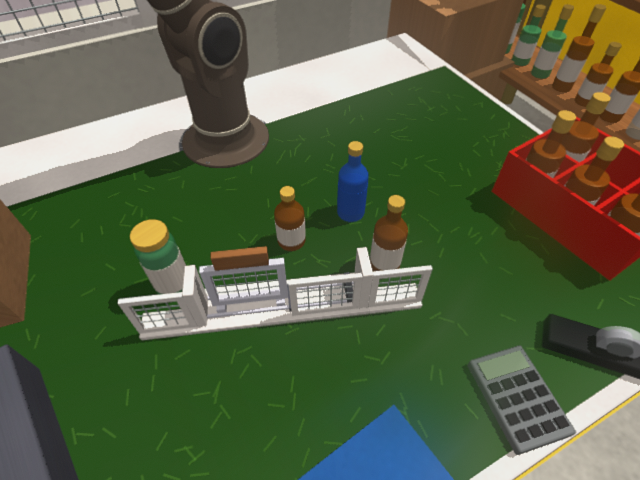

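View pics/side0.png

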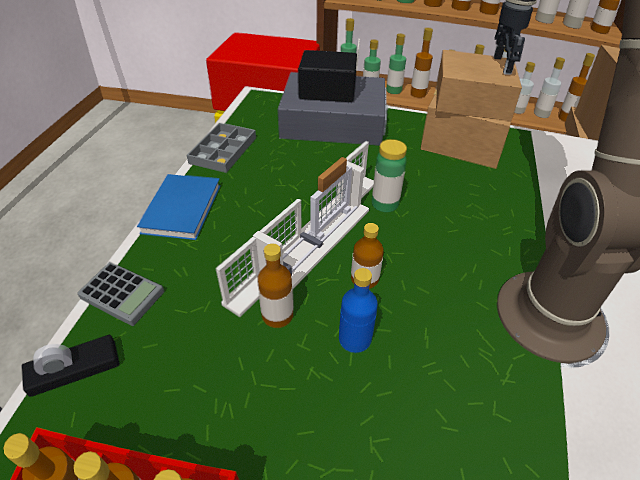

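The pictures show the brown grip bar at scene (240,259) and side (333,174), with the pane at the hatch's -y end. Bottle candidates in the scene picture are (389,233) brown tall = bottle_a, (289,218) brown short = bottle_b, (161,255) green jar = bottle_c. The blue one at (354,187) is the look-alike. Nothing has to be grasped among them, only avoided.

Run:
```python
from h import *
for n,box in (("scene",(200,240,280,280)),("side",(310,150,355,200))):
    p=cv2.imread(f"pics/{n}0.png"); d=np.load(f"pics/{n}0.png.npy")
    h=cv2.cvtColor(p,cv2.COLOR_BGR2HSV); m=((h[...,0]<20)&(h[...,1]>110)&(h[...,2]>50))
    k=np.zeros_like(m); x0,y0,x1,y1=box; k[y0:y1,x0:x1]=1; v,u=np.where(m&k&(d>0))
    P=at_d(n,np.c_[u,v],d[v,u]); ok=(P[:,2]>.13)&(P[:,2]<.185); P=P[ok]
    T=P[P[:,2]>np.percentile(P[:,2],95)-.004]
    print(n,len(P),len(T),"z",np.percentile(P[:,2],[2,50,98]).round(3))
    (c,sz,a)=cv2.minAreaRect(P[:,:2].astype(np.float32)); print("all",np.round(c,4),np.round(sz,4),a)
    (c,sz,a)=cv2.minAreaRect(T[:,:2].astype(np.float32)); print("top",np.round(c,4),np.round(sz,4),a)
# sill front (+x) lower edge in scene, z=0 ; rough yaw check
e=at_z("scene",[[142,336],[422,307]],0.0); print(e.round(3), np.linalg.norm(e[1]-e[0]), np.degrees(np.arctan2(-(e[1]-e[0])[0],(e[1]-e[0])[1])))
# bottle caps top
print(at_z("scene",[[397,201],[288,192],[150,232]],0.0)[:0])
for px,z in (((397,201),.19),((288,191),.15),((150,230),.17)): print(at_z("scene",[px],z).round(3))
p=cv2.imread("pics/scene0.png")[170:350,110:440]; cv2.imwrite("pics/crop.png",cv2.resize(p,None,fx=2.4,fy=2.4,interpolation=cv2.INTER_CUBIC))
s=manip.state(); print(s["eef_pos"],s["ee_rot"],R.from_quat(s["ee_rot"]).as_matrix().round(3))
```

```text
scene 1019 411 z [0.14  0.165 0.174]
all [ 0.499  -0.1338] [0.0892 0.0161] 68.72500610351562
top [ 0.4985 -0.1335] [0.0881 0.015 ] 68.72500610351562
side 498 174 z [0.14  0.163 0.175]
all [ 0.4971 -0.1327] [0.0905 0.0153] 68.53760528564453
top [ 0.497  -0.1328] [0.0901 0.0153] 68.53760528564453
[[ 0.459 -0.333  0.   ]
 [ 0.654  0.15   0.   ]] 0.5214358770955247 -21.94688139164895
[]
[[0.54  0.142 0.19 ]]
[[0.391 0.004 0.15 ]]
[[ 0.382 -0.246  0.17 ]]
[ 0.14961096 -0.60683169  0.23929327] [9.92702403e-01 1.20589964e-01 2.35195269e-06 1.23952629e-05] [[ 0.971  0.239  0.   ]
 [ 0.239 -0.971 -0.   ]
 [ 0.     0.    -1.   ]]
```

View pics/crop.png

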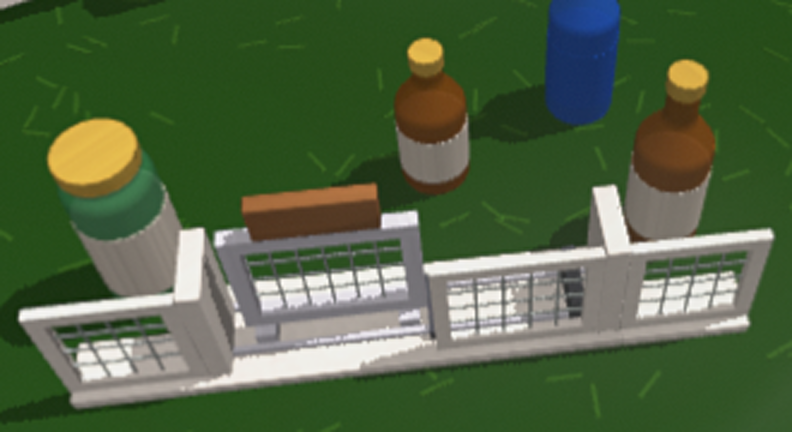

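The crop confirms it: the wooden bar on the pane is at crop (311,210), the bottles match the three described, and the blue one stands apart. Both cameras put the bar at about (0.498, -0.133), with the top at about 0.173 and hatch yaw -21.4°. So the hatch's +y is (0.365, 0.931), and the tool turn is +54.8° (9.13 units).

Request:
{"method": "step_arm", "body": {
  "moves": [
    [1,[0,0,2],0],
    [1,[0,0,2],0],
    [1,[0.5,0.7,2],1],
    [1,[1,1.4,2],2],
    [1,[1.5,2,2],3],
    [1,[2.1,2.8,2],4],
    [1,[2.7,3.6,2],5],
    [1,[3.3,4.5,2],6],
    [1,[3.9,5.3,2],7],
    [1,[4.5,6.1,2],8],
    [1,[5.1,7,2],9.13],
    [1,[5.7,7.8,2],9.13],
    [1,[6.3,8.6,2],9.13],
    [1,[6.9,9.4,2],9.13],
    [1,[7.5,10.2,2],9.13],
    [1,[8.1,11,2],9.13],
    [1,[8.7,11.85,2],9.13],
    [1,[8.7,11.85,1],9.13],
    [1,[8.7,11.85,1],9.13],
    [1,[8.7,11.85,1],9.13]
  ]
}}

```text
time: 2.27
eef_pos: [0.4966, -0.1327, 0.2783]
ee_rot: [0.826, 0.564, -0.001, -0.001]
force: [-0.5, -0.7, -0.3]
grip_width: 0.0854
grasp_force: 0.0
```

Run:
```python
from h import *
s=manip.state(); M=R.from_quat(s["ee_rot"]).as_matrix(); print(s["time"],s["eef_pos"],M[:,1].round(3),s["qpos"])
p,d=snap("wrist","w1.png"); n="wrist"
h=cv2.cvtColor(p,cv2.COLOR_RGB2HSV); m=((h[...,0]<20)&(h[...,1]>110)&(h[...,2]>50)&(d>0))
v,u=np.where(m); P=at_d(n,np.c_[u,v],d[v,u]); P=P[(P[:,2]>.13)&(P[:,2]<.185)&(np.hypot(P[:,0]-.498,P[:,1]+.133)<.07)]
print(len(P),np.percentile(P[:,2],[2,50,98]))
T=P[P[:,2]>np.percentile(P[:,2],95)-.005]; c,sz,a=cv2.minAreaRect(T[:,:2].astype(np.float32)); print(c,sz,a)
```

```text
2.2667 [ 0.4966364  -0.13265642  0.27829289] [ 0.932 -0.363 -0.004] [ 0.61484397  0.23544713 -0.53130218  1.77879751  0.12859788  1.16551577
 -0.32763458]
2916 [0.163576   0.17240579 0.17381798]
(0.498298317193985, -0.13450852036476135) (0.08913684636354446, 0.013267353177070618) 68.27269744873047
```

View pics/w1.png

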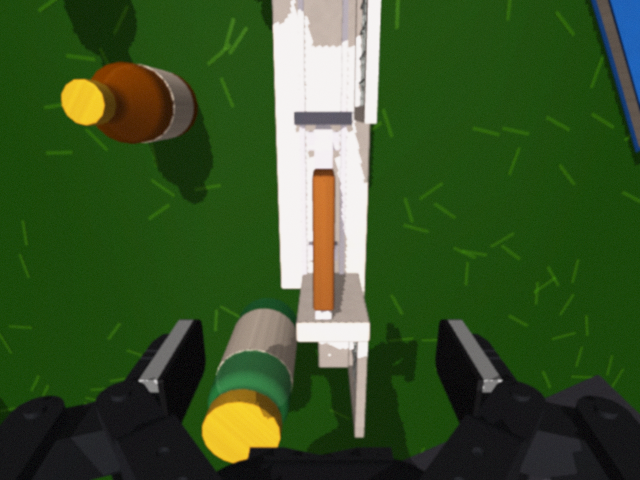

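The wrist view shows the bar at (323,240), aligned between the fingers, with the dark bump at (323,118). Bottle_b (140,100) and the jar (245,400) are clear of the fingers. Next: descend, close, then lift.

Request:
{"method": "step_arm", "body": {
  "moves": [
    [0.7,[0.03,-0.03,-0.8],0],
    [0.7,[0.03,-0.03,-1.6],0],
    [0.7,[0.03,-0.03,-2.2],0],
    [0.7,[0.03,-0.03,-2.7],0],
    [0.7,[0.03,-0.03,-3.1],0],
    [0.7,[0.03,-0.03,-3.2],0],
    [0.7,[0.03,-0.03,-3.2],0],
    [0,[0.03,-0.03,-3.2],0],
    [0,[0.03,-0.03,-3.2],0],
    [0,[0.03,-0.03,-3.2],0],
    [0,[0.03,-0.03,-3.2],0],
    [0,[0.03,-0.03,-3.2],0],
    [0,[0.03,-0.03,-3.2],0],
    [0,[0.03,-0.03,-3.2],0],
    [0,[0.03,-0.03,-3.2],0],
    [0,[0.03,-0.03,-3.2],0]
  ]
}}

```text
time: 3.65
eef_pos: [0.499, -0.134, 0.1525]
ee_rot: [0.826, 0.564, 0.0, 0.0]
force: [-3.2, 0.2, 7.6]
grip_width: 0.0128
grasp_force: 58.5
```

Request:
{"method": "step_arm", "body": {
  "moves": [
    [0,[0,0,0.15],0],
    [0,[0,0,0.3],0],
    [0,[0,0,0.45],0],
    [0,[0,0,0.55],0],
    [0,[0,0,0.55],0],
    [0,[0,0,0.55],0]
  ]
}}

```text
time: 4.15
eef_pos: [0.4986, -0.1341, 0.1734]
ee_rot: [0.826, 0.564, -0.0, -0.0]
force: [-0.4, 0.1, -5.8]
grip_width: 0.0132
grasp_force: 59.0
```

Request:
{"method": "step_arm", "body": {
  "moves": [
    [0,[0.09,0.23,0],0],
    [0,[0.18,0.46,0],0],
    [0,[0.27,0.7,0],0],
    [0,[0.36,0.93,0],0],
    [0,[0.46,1.16,0],0],
    [0,[0.55,1.4,0],0],
    [0,[0.64,1.63,0],0],
    [0,[0.64,1.63,0],0],
    [0,[0.64,1.63,0],0]
  ]
}}

```text
time: 4.9
eef_pos: [0.5248, -0.0672, 0.1733]
ee_rot: [0.825, 0.565, 0.0, -0.0]
force: [-1.8, 0.6, -5.2]
grip_width: 0.0129
grasp_force: 59.0
```

Request:
{"method": "step_arm", "body": {
  "moves": [
    [0,[0,0,-0.15],0],
    [0,[0,0,-0.3],0],
    [0,[0,0,-0.45],0],
    [0,[0,0,-0.53],0],
    [0,[0,0,-0.53],0],
    [0,[0.09,0.23,-0.53],0],
    [0,[0.18,0.46,-0.53],0],
    [0,[0.24,0.62,-0.53],0],
    [0,[0.27,0.7,-0.53],0],
    [0,[0.3,0.77,-0.53],0],
    [0,[0.33,0.84,-0.53],0],
    [0,[0.33,0.84,-0.53],0]
  ]
}}

```text
time: 5.9
eef_pos: [0.5381, -0.0346, 0.1526]
ee_rot: [0.826, 0.564, 0.0, 0.0]
force: [-4.2, 2.1, 7.1]
grip_width: 0.0127
grasp_force: 60.8
```

Request:
{"method": "step_arm", "body": {
  "moves": [
    [0,[0.01,0.03,0],0],
    [0,[0.02,0.05,0],0],
    [0,[0.03,0.08,0],0],
    [0,[0.04,0.1,0],0],
    [0,[0.04,0.1,0],0]
  ]
}}

```text
time: 6.32
eef_pos: [0.5391, -0.032, 0.1525]
ee_rot: [0.826, 0.564, -0.001, 0.001]
force: [-5.6, -0.8, 7.2]
grip_width: 0.0136
grasp_force: 61.0
```

Travel is 0.110 m with the stop reacting. Next I release by a modest opening and retreat upward.

Request:
{"method": "step_arm", "body": {
  "moves": [
    [0.6,[0,0,0],0],
    [0.6,[0,0,0],0],
    [0.6,[0,0,0],0],
    [0.6,[0,0,0],0],
    [0.6,[0,0,0],0],
    [0.6,[0,0,0],0],
    [0.6,[0,0,0.3],0],
    [0.6,[0,0,0.8],0],
    [0.6,[0,0,1.6],0],
    [0.6,[0,0,2.4],0],
    [0.6,[0,0,3.2],0],
    [0.6,[0,0,3.2],0],
    [0.6,[0,0,3.2],0]
  ]
}}

```text
time: 7.4
eef_pos: [0.5403, -0.031, 0.2829]
ee_rot: [0.826, 0.564, 0.002, 0.002]
force: [0.4, 0.3, -0.4]
grip_width: 0.0511
grasp_force: 0.0
```

Run:
```python
from h import *
s=manip.state(); print(s["time"],s["eef_pos"],s["force"],s["grip_width"])
p,d=snap("wrist","w2.png"); n="wrist"
h=cv2.cvtColor(p,cv2.COLOR_RGB2HSV); m=((h[...,0]<20)&(h[...,1]>110)&(h[...,2]>50)&(d>0))
v,u=np.where(m); P=at_d(n,np.c_[u,v],d[v,u]); P=P[(P[:,2]>.13)&(P[:,2]<.2)&(np.hypot(P[:,0]-.539,P[:,1]+.032)<.07)]
T=P[P[:,2]>np.percentile(P[:,2],95)-.005]; c,sz,a=cv2.minAreaRect(T[:,:2].astype(np.float32)); print(c,sz,a,np.median(T[:,2]),"travel",np.hypot(c[0]-.4983,c[1]+.1345))
p,d=snap("scene","s2.png")
```

```text
7.4 [ 0.54031323 -0.03101487  0.28291485] [ 0.40601788  0.2510896  -0.38543077] 0.051132375582620695
(0.5352395176887512, -0.032402556389570236) (0.08907812088727951, 0.013449246063828468) 68.74614715576172 0.16920386772558546 travel 0.10857447194834728
```

View pics/s2.png

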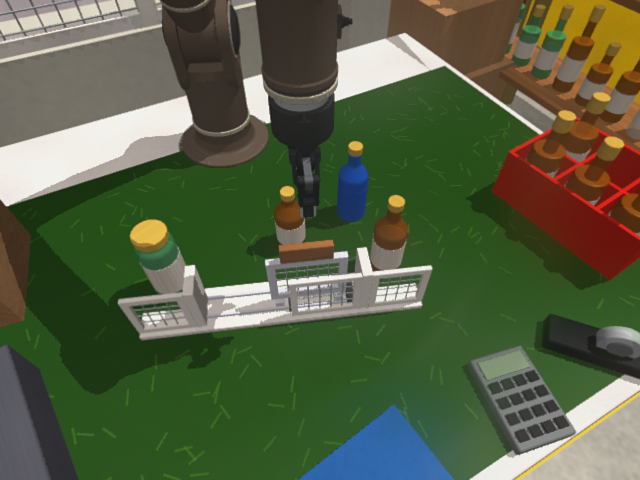

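The picture shows the bar at (306,252), so the pane is at the open end. It is down on the sill (top at about 0.17, travel about 0.109), all three bottles stand, and the gripper is clear above.

```bash
python3 -c "
from workcell import manip
print(manip.finish_job())"
```

```text
the job is handed in; nothing more can be done
None
```

The job is handed in: by my measurements the pane is past the bump, open about 0.109 m of 0.110 m, down on the sill and let go, with all three bottles standing; the hand-in gave no verdict.

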